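# Level the flask stand and stopper the flask

### The arm

A 6-joint arm with a two-finger parallel gripper is mounted at the origin on the work surface. World frame = base frame: x ahead of the robot, y to its left, z up, the work surface at z = 0. Lengths are in m, angles in rad, forces in N, time in s.
With the tool pointing down it reaches from about 0.35 to 0.85 m from the base axis. Payload 8.1 kg.
Tool frame: the origin (TCP) lies midway between the tips of the shut fingers; the grasp point (between the pads) lies 19 mm behind it; x points along the fingers, z is the direction in which the jaws open and shut, and the axes are right-handed (so a half turn about x gives the same grasp; the last joint's range is limited). The gripper opens to 93 mm and grips with 3 to 60 N. Pads are 15 mm wide; open, the fingers measure 128 mm over their backs; the gripper's body (75 mm by 188 mm) begins 65 mm behind the grasp point.
Start: joints at [-1.205, 0.13, 1.488, -0, 1.523, -0.085], TCP at [0.261, -0.54, 0.219] pointing down, gripper open.
Joint ranges: [-2.96, 2.96], [-0.89, 2.26], [0.02, 2.5], [-1.34, 4.48], [0, 2.73], [-2.66, 2.66]. Speed limits (rad/s): [2.39, 2.39, 2.79, 3.14, 3.14, 3.14].

### API

Orientations are given as a unit quaternion [x, y, z, w].
In Python, from rig import arm, grab_frame, sign_off gives the robot as it stands.
- The arm moves only by the tool step_arm, never from a script. Its argument "commands" is a list of rows, each an object with "dp": the shift along the tool's x, y, z in m, a list of three; "twist": the turn about the tool's x in degrees; "grip": the opening, from -1 (shut) to 1 (fully open). In form: [{"dp": [tx, ty, tz], "twist": twist, "grip": grip}, ...]. A call has 1 to 5 rows; each row is the pose to reach, as a shift and turn from the pose measured when the call began, along the tool's axes at that moment; what a row does not reach only later rows make up. A row lasts 1/8 s, in which the tool goes at most 62.5 mm and 10.7 degrees, less where a joint would pass 70% of its speed; a pose out of reach is approached as far as the arm can. A call with a gripper value outside its range is refused whole. The fingers move at their own pace and stop on an object; "newtons" is the grip in N (left out, the last holds). Time passes only in rows, so rows that repeat a pose let the fingers close. It gives the time, the measured TCP pose, the force and the opening at its end, in the units of the state.
- arm.read_state(): the state, without advancing time (a new reading comes with each control period).
- grab_frame(name): name is "side" or "top"; returns a dict with "img" (480x640x3 uint8, red, green, blue), "depth" (480x640 float32, m along the optical axis (not along the pixel's ray), 0 where there is no reading), "vertical_fov" (degrees; the focal length in pixels is half the picture's height over the tangent of half this angle, whatever the lens; pixels are square), "cx", "cy" (the principal point, pixels), "rvec" (rotation vector, rad) and "tvec" (3), from world to camera coordinates, as OpenCV has them. Camera axes: x right, y down, z forward; pixel columns grow to the right and rows downward; lengths in m; the calibration is good to about 2 mm. A picture is of the moment at which its call begins.
- sign_off(): hands the job in, once; it reports no verdict.
The state is a dict: "time_s": time; "joint_pos": joint angles; "dq": joint speeds; "joint_efforts": joint torques, N m; "position": TCP position; "tcp_rot": TCP orientation; "force": force on the tool from outside, world axes, zero at the start; "wrist_torque": the same for the moment, N m; "opening": opening from 0.0 (shut) to 1.0 (fully open).
Only numpy, scipy, OpenCV 4.12 (cv2) and the standard library are available. Lean on these libraries where they do the work, as an engineer would, in place of code of your own. Each camera call takes 0.05 s, during which the arm holds its last target. There are 200 camera calls.

### The job

First turn the black knob on the flask stand until the platform, and with it the amber flask, sits level. Then take the rubber stopper whose plug fits the flask's neck (the middle-sized one of the three) and set it gently into the neck, fully home with its flange on the rim, and let go. The stand must still be level at the end; leave everything else where it is.

Things in the scene. Friction and masses are not known exactly. Their poses are not given: they have to be found in the camera images.
- stand: Tilting flask stand, fixed; grey base 235 x 150 x 12 mm. Origin: base underside, midway below the platform's hinge, which runs along y, 45 mm up. Knob housing (62 x 70 mm, top 45 mm up) centred 115 mm from the origin to the stand's -x (robot) side. Aluminium platform 150 x 110 x 7 mm; level when its edge is in line with the black index blocks on the two 61 mm posts at its knob end.
- flask_mouth (a point): Centre of the rim of the amber glass flask, clipped to the platform over the hinge. Flask 110 mm tall, base 72 mm, neck 43 mm outside, bore 36 mm and straight for the upper 36 mm. z points out of the mouth along the flask's axis; when level it is vertical and the rim is 162 mm above the table. It starts leaning 5 to 10 degrees towards the knob.
- tilt_knob (a joint): Tilt knob angle, rad: 0 = platform level; starts between -1.4 and -0.7; clockwise seen from above is positive and raises the platform's knob end, 0.12 rad of tilt per rad. Range -1.6 to 1.2. Stiff (0.12 N m), stays where it is left.
- tilt_knob_grip (a point): Grip point on the knob's vertical axis, 79 mm above the table. Black grip bar 44 mm long, 14 mm wide, 34 mm tall (its top 9 mm above this point) on a disc 48 mm across (disc top 23 mm below this point); the bar lies along this point's x axis.
- stopper: The rubber stopper to use, middle-sized of three of one shape, loose, standing on its narrow end. Origin: centre of the plug's underside, z up its axis. Plug 26 mm long, tapering from 33 mm across under the flange to 27 mm at the foot; flange 47 mm across, 6 mm thick; on top a round grip 24 mm across, 32 mm tall; 64 mm in all, about 60 g.
- stopper_seat (a point): Centre of the underside of the stopper's flange, 26 mm above the stopper's origin; when seated it coincides with flask_mouth.
- large_stopper: Rubber stopper too large for the neck: plug 50 to 58 mm across, flange 72 mm, 70 mm tall, standing on its narrow end; origin under its centre. Leave in place.
- small_stopper: Rubber stopper too small for the neck: plug 18 to 21 mm across, flange 29 mm, 46 mm tall, standing on its narrow end; origin under its centre. Leave in place.
- sample_jar: Clear sample jar with black cap, 56 mm across, 75 mm tall; origin under its centre. Leave in place.
- hose_clamp: Steel ring clamp lying flat, 72 mm across, 14 mm tall, with a screw block at its +x side; origin under the ring's centre. Leave in place.
- marker: Marker pen lying along its x axis, 135 mm long, 15 mm thick; origin under its middle. Leave in place.
- spatula: Spatula lying along its x axis, 200 mm long, 20 mm thick; origin under its middle. Leave in place.
Things that resemble listed ones, but are neither listed nor needed, are in the scene too. What is shaped like the stopper but purple or turquoise is not meant.

How it is judged:
On the way, in this order (a step that is already met when the one before it is completed fails the run):
1. the stand is level (flask axis within 2 degrees of vertical) (angle between flask_mouth's own z axis and vertical below 0.035 rad), for 0.2 s.
2. the stopper is home in the neck (distance between stopper_seat and flask_mouth below 0.005 m and angle between the z axis of stopper and the z axis of flask_mouth, either way round below 0.09 rad), for 0.2 s.
At the end, for the whole second after the job is handed in: The flask's axis is within 0.035 rad (2 degrees) of vertical; the underside of the stopper's flange is within 5 mm of the centre of the flask's mouth, its axis within 0.09 rad of the flask's, and the stopper is at rest (all of step 2 and angle between flask_mouth's own z axis and vertical below 0.035 rad and linear speed of stopper below 0.02 m/s); the robot touches nothing.
It fails at once if another thing on the table (spare stopper, jar, clamp, marker or spatula) moved more than 30 mm (distance of any of large_stopper, small_stopper, sample_jar, hose_clamp, marker, spatula from where it was at the start of the episode above 0.03 m).
It fails at once if the stopper is rammed into the flask with more than 40 N (contact force between stopper and stand above 40 N).
It also fails if it takes over 58 s, if anything falls off the work surface, if the arm or the gripper's body presses on something with over 40 N, if the wrist force passes 120 N, or if a joint passes its speed limit or range.

## Working session

There is one attempt and no reset: what is moved stays moved. The work goes in short steps, Python scripts to look and compute and a tool call to move; the robot and the scene stay as the last step left them, time stands still between calls to the robot, and variables do not carry over. Pictures are saved under pics/ and viewed, about 8 in all and at most 12, crops included, and the job is handed in when it is done.

Besides the shell and the picture viewer there is one more tool, called after "Request:" as name(argument=value, ...) on one line, values as JSON. step_arm: Moves the arm, as the interface text tells. Its arguments: {"type":"object","properties":{"commands":{"type":"array","items":{"type":"object","properties":{"dp":{"type":"array","items":{"type":"number"}},"twist":{"type":"number"},"grip":{"type":"number"}}}},"newtons":{"type":"number"}},"required":["commands"]}

```bash
mkdir -p pics; cat > h.py <<'E'
import numpy as np, cv2, pickle
from rig import arm, grab_frame, sign_off
def snap(n, tag):
    f=grab_frame(n); pickle.dump(f,open(f'{tag}.pkl','wb')); cv2.imwrite(f'pics/{tag}.png',f['img'][:,:,::-1]); return f
def load(tag): return pickle.load(open(f'{tag}.pkl','rb'))
def cam(f):
    R=cv2.Rodrigues(np.array(f['rvec'],float))[0]; t=np.array(f['tvec'],float).ravel()
    F=240/np.tan(np.radians(f['vertical_fov'])/2); return R,t,F
def world(f):
    R,t,F=cam(f); v,u=np.mgrid[:480,:640]; d=f['depth']
    P=np.stack([(u-f['cx'])/F*d,(v-f['cy'])/F*d,d],-1); W=(P-t)@R; W[d==0]=np.nan; return W
def plane(f,u,v,z):
    R,t,F=cam(f); r=np.array([(u-f['cx'])/F,(v-f['cy'])/F,1])@R; c=-t@R; return c+r*(z-c[2])/r[2]
def proj(f,p):
    R,t,F=cam(f); q=R@np.array(p)+t; return F*q[0]/q[2]+f['cx'],F*q[1]/q[2]+f['cy']
E
python3 - <<'E'
from h import *
for n in('top','side'):
    f=snap(n,n+'0'); R,t,F=cam(f); print(n,-t@R,R[2],F,f['cx'],f['cy'])
s=arm.read_state(); print(s)
E
```

```text
top [0.43940214 0.01205926 1.16880191] [ 0.13358084 -0.02402175 -0.99074675] 476.9356540585359 320.19387772884977 236.85951877154494
side [ 0.47896251 -0.94385167  0.87853844] [ 0.08452369  0.78240381 -0.61700893] 446.83350097865224 324.8539428410821 245.907863407307
{'time_s': 0.1, 'joint_pos': array([-1.20538306e+00,  1.31089160e-01,  1.48914634e+00,  4.71874314e-07,
        1.52298956e+00, -8.54131315e-02]), 'dq': array([ 0.00043377, -0.0014087 , -0.00207451, -0.00038575,  0.00044753,
       -0.00013097]), 'joint_efforts': array([ 1.52264900e-03, -5.61339819e+01, -4.93095231e+01,  7.71127618e-02,
        2.91838101e-02, -4.72834188e-05]), 'position': array([ 0.2612597 , -0.53957766,  0.21770344]), 'tcp_rot': array([ 0.37594353,  0.59956624, -0.37524894,  0.59864432]), 'force': array([ 0.19773863, -0.54712201, -0.6994454 ]), 'wrist_torque': array([ 0.02685608,  0.0553381 , -0.0422766 ]), 'opening': 0.9951453495660151}
```

View pics/top0.png

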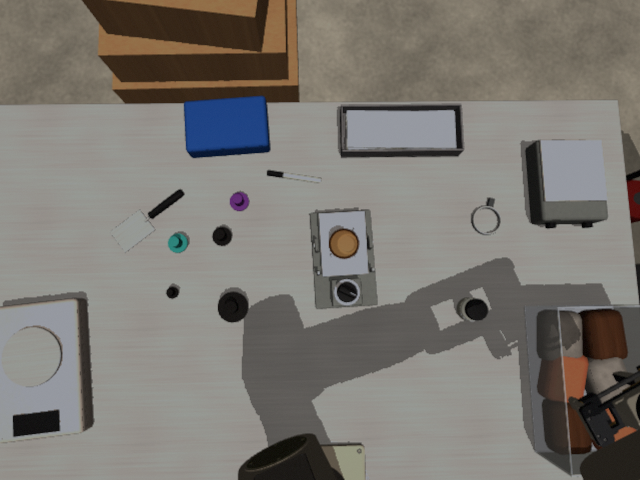

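View pics/side0.png

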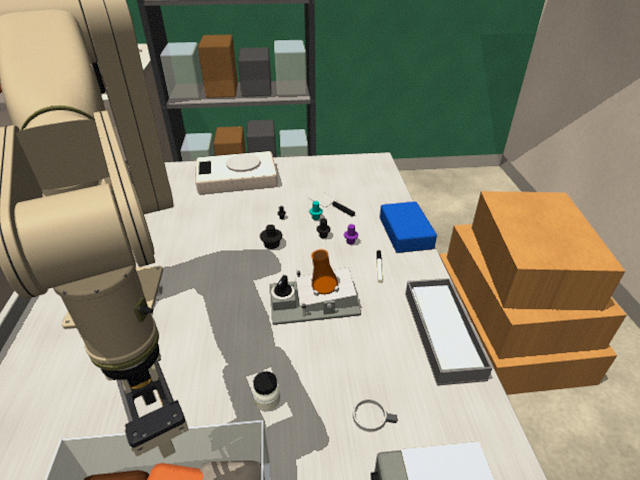

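The top view shows the knob at (347,291), the flask mouth at about (344,243), and the black middle stopper at (222,236). The small stopper is at (173,292) and the large one at (233,306). Next I'll enlarge the knob and the stopper and take depth measurements.

```bash
python3 - <<'E'
from h import *
f=load('top0'); I=f['img'][:,:,::-1]
a=cv2.resize(I[205:315,300:390],None,fx=5,fy=5,interpolation=cv2.INTER_CUBIC)
b=cv2.resize(I[210:265,195:250],None,fx=5,fy=5,interpolation=cv2.INTER_CUBIC)
b=cv2.copyMakeBorder(b,0,275,0,0,cv2.BORDER_CONSTANT)
cv2.imwrite('pics/c1.png',np.hstack([a,b]))
W=world(f)
for nm,(x0,x1,y0,y1),(zl,zh) in [('stopGrip',(205,240,218,252),(.05,.075)),('stopFl',(205,240,218,252),(.024,.04)),('knobbar',(325,370,272,312),(.072,.1)),('knobdisc',(325,370,272,312),(.048,.062)),('rim',(320,370,220,265),(.14,.18)),('plat',(310,375,205,280),(.03,.065)),('base',(310,380,205,310),(.006,.018)),('housing',(310,380,275,310),(.038,.0475))]:
    P=W[y0:y1,x0:x1].reshape(-1,3); P=P[(P[:,2]>zl)&(P[:,2]<zh)]
    if len(P): print(nm,len(P),P.mean(0).round(4),((P.min(0)+P.max(0))/2).round(4),np.ptp(P,axis=0).round(4))
    if nm in('knobbar','base') and len(P):
        (c,s,an)=cv2.minAreaRect((P[:,:2]*1000).astype(np.float32)); print('  rect',c,s,an)
    if nm=='plat':
        A=np.c_[P[:,:2],np.ones(len(P))]; 
        for _ in range(4):
            k=np.linalg.lstsq(A,P[:,2],rcond=None)[0]; r=abs(A@k-P[:,2]); m=r<.004; A,P=A[m],P[m]
        print('  slope',k)
for p in [(347,291),(222,236)]: print(plane(f,*p,.088),plane(f,*p,.064))
E
```

```text
stopGrip 91 [0.5992 0.219  0.0626] [0.5996 0.2196 0.0602] [0.0224 0.0217 0.0198]
stopFl 198 [0.598  0.2174 0.0321] [0.6002 0.2196 0.0331] [0.0465 0.0441 0.0132]
knobbar 122 [ 0.4607 -0.0743  0.0874] [ 0.461  -0.0747  0.0831] [0.0276 0.0405 0.0207]
  rect (461.0119934082031, -74.42816162109375) (42.87373733520508, 14.148893356323242) 64.05583953857422
knobdisc 344 [ 0.4598 -0.0737  0.0536] [ 0.4684 -0.0708  0.0546] [0.077  0.0732 0.0132]
rim 148 [ 0.5611 -0.0715  0.1591] [ 0.5613 -0.0707  0.1537] [0.0432 0.0435 0.0274]
plat 2589 [ 0.572  -0.0702  0.0525] [ 0.5704 -0.0702  0.0475] [0.1621 0.1403 0.0347]
  slope [ 0.12498446  0.00527687 -0.01906197]
base 1953 [ 0.5152 -0.066   0.012 ] [ 0.5447 -0.0739  0.0121] [0.2485 0.1641 0.0118]
  rect (544.7288818359375, -73.78197479248047) (164.1176300048828, 248.500732421875) 89.95433044433594
housing 309 [ 0.4632 -0.0719  0.0446] [ 0.4649 -0.0654  0.0431] [0.0709 0.0907 0.0088]
[ 0.46096263 -0.07229268  0.088     ] [ 0.4614414  -0.07416578  0.064     ]
[0.59065587 0.2094874  0.088     ] [0.59401457 0.21387144 0.064     ]
```

View pics/c1.png

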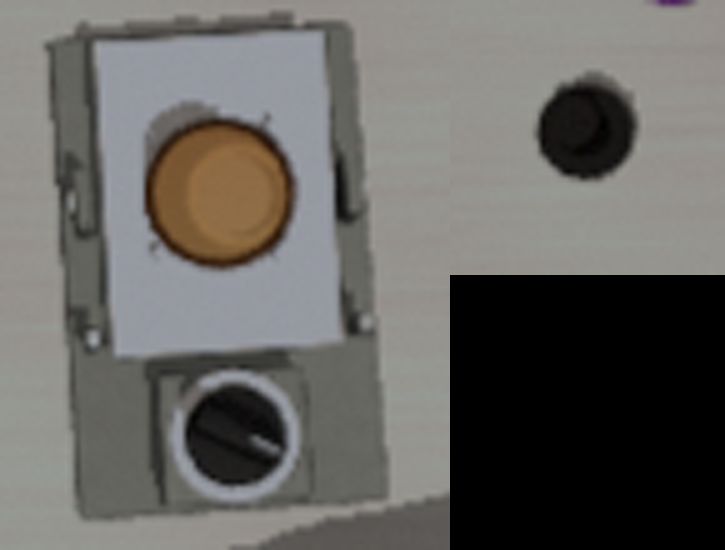

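The crop shows the knob bar running from (190,415) to (280,455), with the platform leaning towards the knob. The measurements agree: bar angle is 64°, the slope of 0.125 gives a knob angle of about −1.04 rad (60° clockwise to go), and knob to rim is 100 mm as expected. Next I'll plan the approach. The gripper body sits below rim height, so the jaw axis must not point at the flask.

```bash
cat >> h.py <<'E'
from scipy.spatial.transform import Rotation as Ro
def go(p, jaw=None):
    """shift in tool axes + twist to reach world TCP p with jaw axis at angle jaw (deg)"""
    s=arm.read_state(); R=Ro.from_quat(s['tcp_rot']).as_matrix()
    d=(np.array(p)-s['position'])@R; a=np.degrees(np.arctan2(R[1,2],R[0,2]))
    print('t',round(s['time_s'],2),'pos',s['position'].round(4),'jaw',a.round(1),'toolx',R[:,0].round(3),'j',s['joint_pos'].round(2),'open',round(s['opening'],3),'F',s['force'].round(1))
    print('dp',d.round(4),'twists', [] if jaw is None else [round(float((a-jaw-h+180)%360-180),1) for h in(0,180)])
E
python3 - <<'E'
from h import *
go([.461,-.0745,.17],-50)
E
```

```text
t 0.1 pos [ 0.2613 -0.5396  0.2177] jaw -64.2 toolx [-0.001  0.002 -1.   ] j [-1.21  0.13  1.49  0.    1.52 -0.09] open 0.995 F [ 0.2 -0.5 -0.7]
dp [ 0.0483  0.3824 -0.3315] twists [-14.2, 165.8]
```

Request:
step_arm(commands=[{"dp":[0,0.06,-0.05],"twist":0,"grip":0.3},{"dp":[0,0.1,-0.087],"twist":-3,"grip":0.3},{"dp":[0,0.14,-0.12],"twist":-6,"grip":0.3},{"dp":[0,0.18,-0.156],"twist":-10,"grip":0.3},{"dp":[0,0.22,-0.19],"twist":-14,"grip":0.3}], newtons=40)

```text
time_s: 0.72
position: [0.3767, -0.2708, 0.2177]
tcp_rot: [0.3, 0.641, -0.299, 0.64]
force: [0.8, -0.4, -0.5]
opening: 0.654
```

```bash
python3 -c "
from h import *
go([.461,-.0745,.17],-50)"
```

```text
t 0.72 pos [ 0.3767 -0.2708  0.2177] jaw -50.0 toolx [-0.001  0.002 -1.   ] j [-0.73 -0.24  1.85  0.    1.54  0.14] open 0.654 F [ 0.8 -0.4 -0.5]
dp [ 0.048   0.1907 -0.0963] twists [-0.0, 180.0]
```

Request:
step_arm(commands=[{"dp":[0.01,0.05,-0.025],"twist":0,"grip":0.3},{"dp":[0.02,0.1,-0.05],"twist":0,"grip":0.3},{"dp":[0.03,0.15,-0.075],"twist":0,"grip":0.3},{"dp":[0.045,0.191,-0.096],"twist":0,"grip":0.3},{"dp":[0.048,0.191,-0.096],"twist":0,"grip":0.3}])

```text
time_s: 1.35
position: [0.4611, -0.0715, 0.1684]
tcp_rot: [0.298, 0.643, -0.297, 0.64]
force: [-0.5, -0.7, -0.3]
opening: 0.649
```

```bash
python3 - <<'E'
from h import *
go([.461,-.0745,.064],-50)
f=snap('side','s1'); I=f['img'][170:350,190:400,::-1]
cv2.imwrite('pics/s1c.png',cv2.resize(I,None,fx=3,fy=3,interpolation=cv2.INTER_CUBIC))
E
```

```text
t 1.35 pos [ 0.4611 -0.0715  0.1684] jaw -49.8 toolx [-0.003  0.003 -1.   ] j [-0.27 -0.21  1.91  0.    1.44  0.6 ] open 0.649 F [-0.5 -0.7 -0.3]
dp [ 0.1044 -0.002   0.0027] twists [0.2, -179.8]
```

View pics/s1c.png

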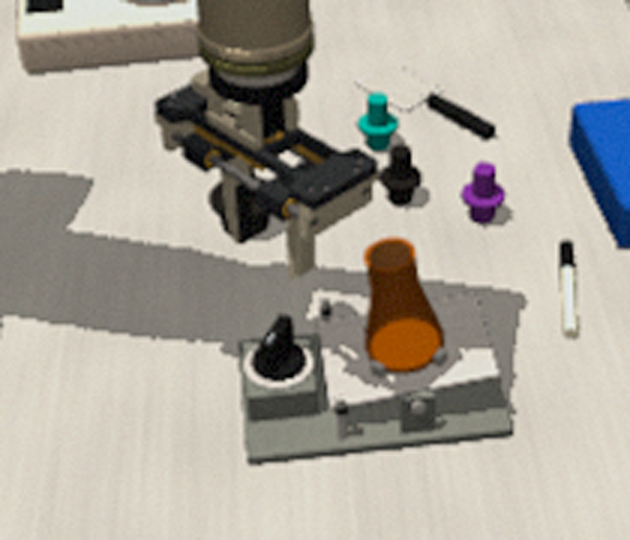

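The side crop shows the gripper above the knob. The body is long along the jaw axis, so the −50° heading clears the flask by about 20 mm. I'll go down and close.

Request:
step_arm(commands=[{"dp":[0.04,-0.002,0.0027],"twist":0,"grip":0.3},{"dp":[0.075,-0.002,0.0027],"twist":0,"grip":0.3},{"dp":[0.1,-0.002,0.0027],"twist":0,"grip":0.3},{"dp":[0.1044,-0.002,0.0027],"twist":0,"grip":0.3},{"dp":[0.1044,-0.002,0.0027],"twist":0,"grip":0.3}])

```text
time_s: 2.02
position: [0.4608, -0.0771, 0.0649]
tcp_rot: [0.299, 0.642, -0.298, 0.64]
force: [0.1, 0.4, 1.8]
opening: 0.651
```

Request:
step_arm(commands=[{"dp":[0,0,0],"twist":0,"grip":-0.4},{"dp":[0,0,0],"twist":0,"grip":-0.7},{"dp":[0,0,0],"twist":0,"grip":-1},{"dp":[0,0,0],"twist":0,"grip":-1},{"dp":[0,0,0],"twist":0,"grip":-1}])

```text
time_s: 2.65
position: [0.4596, -0.0754, 0.0647]
tcp_rot: [0.299, 0.644, -0.297, 0.639]
force: [-5.6, 11.0, 6.4]
opening: 0.167
```

```bash
python3 -c "
from h import *
go([.461,-.0745,.064],-86)"
```

```text
t 2.65 pos [ 0.4596 -0.0754  0.0647] jaw -49.9 toolx [-0.006  0.005 -1.   ] j [-0.28 -0.1   2.01  0.    1.24  0.59] open 0.167 F [-5.6 11.   6.4]
dp [0.0007 0.0017 0.0002] twists [36.1, -143.9]
```

Request:
step_arm(commands=[{"dp":[0,0.0005,0],"twist":8,"grip":-1},{"dp":[0,0.0005,0],"twist":16,"grip":-1},{"dp":[0,0.0005,0],"twist":24,"grip":-1},{"dp":[0,0.0005,0],"twist":32,"grip":-1},{"dp":[0,0.0005,0],"twist":34,"grip":-1}])

```text
time_s: 3.28
position: [0.4596, -0.074, 0.0646]
tcp_rot: [0.473, 0.529, -0.473, 0.522]
force: [-1.8, 5.1, 3.4]
opening: 0.147
```

```bash
cat >> h.py <<'E'
def slope(tag,wantrim=True):
    f=snap('top',tag); W=world(f); P=W[205:282,310:378].reshape(-1,3); P=P[(P[:,2]>.03)&(P[:,2]<.065)&(P[:,0]>.50)]
    A=np.c_[P[:,:2]-[.576,-.07],np.ones(len(P))]
    for _ in range(5):
        k=np.linalg.lstsq(A,P[:,2],rcond=None)[0]; m=abs(A@k-P[:,2])<.003; A,P=A[m],P[m]
    print('slope',k.round(4),len(P),'ref table/base:')
    Q=W[205:320,300:390].reshape(-1,3); B=Q[abs(Q[:,2]-.012)<.005]; A=np.c_[B[:,:2],np.ones(len(B))]; print(' base',np.linalg.lstsq(A,B[:,2],rcond=None)[0].round(4))
    T=W[150:400,260:450].reshape(-1,3);T=T[abs(T[:,2])<.005]; A=np.c_[T[:,:2],np.ones(len(T))]; print(' table',np.linalg.lstsq(A,T[:,2],rcond=None)[0].round(4))
    Q=Q[(Q[:,2]>.15)&(Q[:,2]<.175)&(Q[:,0]>.53)]
    if len(Q)>20: print(' rim',len(Q),((Q.min(0)+Q.max(0))/2).round(4),np.ptp(Q,axis=0).round(4),Q[:,2].mean())
E
python3 -c "
from h import *
go([.461,-.0745,.064],-86); slope('t2')"
```

```text
t 3.27 pos [ 0.4596 -0.074   0.0646] jaw -84.0 toolx [-0.007  0.007 -1.   ] j [-0.27 -0.1   2.01  0.01  1.24  1.19] open 0.147 F [-1.8  5.1  3.4]
dp [0.0006 0.0014 0.0006] twists [2.0, -178.0]
slope [-0.0003 -0.0015  0.0527] 1217 ref table/base:
 base [-0.0004  0.0012  0.0123]
 table [-0.     -0.0001  0.0002]
 rim 126 [ 0.5742 -0.0696  0.1583] [0.0432 0.043  0.0163] 0.16087213967928948
```

Slope is −0.0003 rad, so the stand is level. I'll release and rise.

Request:
step_arm(commands=[{"dp":[0,0,0],"twist":0,"grip":-0.5},{"dp":[0,0,0],"twist":0,"grip":-0.2},{"dp":[-0.03,0,0],"twist":0,"grip":-0.1},{"dp":[-0.08,0,0],"twist":0,"grip":0.1},{"dp":[-0.13,0,0],"twist":0,"grip":0.1}])

```text
time_s: 3.95
position: [0.46, -0.075, 0.1957]
tcp_rot: [0.473, 0.529, -0.473, 0.522]
force: [1.4, 0.4, -0.1]
opening: 0.544
```

```bash
python3 -c "
from h import *
slope('t3'); go([.46,.08,.2],-30); go([.600,.2195,.14],-30)"
```

```text
slope [ 0.0038 -0.0001  0.0526] 1071 ref table/base:
 base [0.0008 0.0025 0.0116]
 table [-0.     -0.0003  0.0002]
 rim 71 [ 0.583  -0.0697  0.1579] [0.0258 0.0432 0.0156] 0.16114154401563954
t 4.0 pos [ 0.4635 -0.076   0.2037] jaw -84.0 toolx [ 0.003  0.004 -1.   ] j [-0.28 -0.22  1.86  0.    1.51  1.19] open 0.552 F [ 1.7 -0.5  5. ]
dp [ 0.0043  0.0127 -0.1555] twists [-54.0, 126.0]
t 4.0 pos [ 0.4635 -0.076   0.2037] jaw -84.0 toolx [ 0.003  0.004 -1.   ] j [-0.28 -0.22  1.86  0.    1.51  1.19] open 0.552 F [ 1.7 -0.5  5. ]
dp [ 0.0652  0.1663 -0.2795] twists [-54.0, 126.0]
```

Request:
step_arm(commands=[{"dp":[0,0.005,-0.06],"twist":-10,"grip":0.1},{"dp":[0,0.01,-0.12],"twist":-20,"grip":0.1},{"dp":[0,0.05,-0.165],"twist":-30,"grip":0.1},{"dp":[0,0.09,-0.205],"twist":-34,"grip":0.1},{"dp":[0.01,0.13,-0.245],"twist":-34,"grip":0.1}])

```text
time_s: 4.62
position: [0.5691, 0.183, 0.1958]
tcp_rot: [0.301, 0.64, -0.296, 0.642]
force: [0.9, -0.5, 0.3]
opening: 0.555
```

```bash
python3 -c "
from h import *
slope('t4'); go([.600,.2195,.12],-50)"
```

```text
slope [0.0082 0.0007 0.0526] 1826 ref table/base:
 base [-0.0016 -0.0005  0.0128]
 table [-0.     -0.0002  0.0002]
 rim 143 [ 0.5739 -0.0696  0.1591] [0.0436 0.0432 0.0175] 0.16159895599499904
t 4.67 pos [0.5701 0.1874 0.1906] jaw -49.9 toolx [ 0.     0.006 -1.   ] j [0.23 0.14 1.53 0.01 1.47 1.1 ] open 0.55 F [-4.6  0.4 -2.3]
dp [ 0.0708  0.0433 -0.005 ] twists [0.1, -179.9]
```

```bash
python3 - <<'E'
from h import *
f=load('side0'); W=world(f)
def box(n,W,zl,zh,c,r):
    P=W.reshape(-1,3); m=(P[:,2]>zl)&(P[:,2]<zh)&(np.hypot(P[:,0]-c[0],P[:,1]-c[1])<r); P=P[m]
    print(n,len(P),P.min(0).round(4),P.max(0).round(4),((P.min(0)+P.max(0))/2).round(4))
box('grip side',W,.04,.07,(.6,.2195),.035); box('flange side',W,.024,.034,(.6,.2195),.035); box('top side',W,.060,.07,(.6,.2195),.035)
box('grip top',world(load('top0')),.058,.07,(.6,.2195),.035)
f=snap('side','s4');box('rim side',world(f),.156,.17,(.574,-.07),.035)
box('rim top',world(load('t4')),.156,.17,(.574,-.07),.035)
E
```

```text
grip side 80 [0.5855 0.2093 0.04  ] [0.6081 0.2334 0.0696] [0.5968 0.2213 0.0548]
flange side 49 [0.5753 0.199  0.0271] [0.6185 0.2417 0.0339] [0.5969 0.2204 0.0305]
top side 33 [0.5858 0.2097 0.0604] [0.6081 0.2334 0.0696] [0.597  0.2215 0.065 ]
grip top 82 [0.5893 0.209  0.0585] [0.6108 0.2305 0.0695] [0.6    0.2197 0.064 ]
rim side 117 [ 0.5511 -0.0903  0.1561] [ 0.5948 -0.0426  0.1657] [ 0.5729 -0.0665  0.1609]
rim top 131 [ 0.5521 -0.0912  0.1566] [ 0.5957 -0.048   0.1678] [ 0.5739 -0.0696  0.1622]
```

Request:
step_arm(commands=[{"dp":[0.02,0.025,-0.003],"twist":0,"grip":0.1},{"dp":[0.05,0.0433,-0.005],"twist":0,"grip":0.1},{"dp":[0.07,0.0433,-0.005],"twist":0,"grip":0.1},{"dp":[0.07,0.0433,-0.005],"twist":0,"grip":0.1}])

```text
time_s: 5.22
position: [0.5956, 0.2155, 0.1183]
tcp_rot: [0.298, 0.644, -0.298, 0.639]
force: [0.2, -0.2, 0.7]
opening: 0.55
```

```bash
python3 -c "
from h import *
go([.600,.2195,.0365],-50)"
```

```text
t 5.22 pos [0.5956 0.2155 0.1183] jaw -49.9 toolx [-0.007  0.002 -1.   ] j [0.26 0.29 1.49 0.   1.37 1.13] open 0.55 F [ 0.2 -0.2  0.7]
dp [0.0818 0.0062 0.0003] twists [0.1, -179.9]
```

Request:
step_arm(commands=[{"dp":[0.03,0.0055,0],"twist":0,"grip":0.1},{"dp":[0.06,0.0055,0],"twist":0,"grip":0.1},{"dp":[0.078,0.0055,0],"twist":0,"grip":0.1},{"dp":[0.0815,0.0055,0],"twist":0,"grip":0.1},{"dp":[0.0815,0.0055,0],"twist":0,"grip":0.1}], newtons=15)

```text
time_s: 5.85
position: [0.6, 0.2193, 0.0381]
tcp_rot: [0.298, 0.643, -0.298, 0.639]
force: [-0.1, -0.3, 0.1]
opening: 0.55
```

```bash
python3 -c "
from h import *
go([.5985,.2203,.0365],-50)"
```

```text
t 5.85 pos [0.6    0.2193 0.0381] jaw -49.9 toolx [-0.005  0.003 -1.   ] j [0.27 0.38 1.53 0.   1.23 1.14] open 0.55 F [-0.1 -0.3  0.1]
dp [ 0.0016 -0.0005 -0.0017] twists [0.1, -179.9]
```

Request:
step_arm(commands=[{"dp":[0.001,-0.0005,-0.001],"twist":0,"grip":-0.3},{"dp":[0.001,-0.0005,-0.001],"twist":0,"grip":-0.5},{"dp":[0.001,-0.0005,-0.001],"twist":0,"grip":-1},{"dp":[0.001,-0.0005,-0.001],"twist":0,"grip":-1},{"dp":[0.001,-0.0005,-0.001],"twist":0,"grip":-1}])

```text
time_s: 6.48
position: [0.5992, 0.2198, 0.0374]
tcp_rot: [0.298, 0.643, -0.298, 0.639]
force: [-0.3, 0.8, 2.4]
opening: 0.25
```

Request:
step_arm(commands=[{"dp":[-0.04,0,0],"twist":0,"grip":-1},{"dp":[-0.09,0,0],"twist":0,"grip":-1},{"dp":[-0.14,0,0],"twist":0,"grip":-1},{"dp":[-0.19,0,0],"twist":0,"grip":-1},{"dp":[-0.19,0,0],"twist":0,"grip":-1}])

```text
time_s: 7.1
position: [0.6028, 0.2201, 0.2336]
tcp_rot: [0.301, 0.641, -0.296, 0.642]
force: [-0.9, 1.1, -0.6]
opening: 0.245
```

```bash
python3 -c "
from h import *
go([.574,-.069,.226],-50)"
```

```text
t 7.1 pos [0.6028 0.2201 0.2336] jaw -49.9 toolx [ 0.004  0.005 -1.   ] j [0.27 0.23 1.35 0.   1.56 1.14] open 0.245 F [-0.9  1.1 -0.6]
dp [ 0.0059 -0.2084  0.2025] twists [0.1, -179.9]
```

Request:
step_arm(commands=[{"dp":[0,-0.04,0.039],"twist":0,"grip":-1},{"dp":[0,-0.08,0.078],"twist":0,"grip":-1},{"dp":[0,-0.12,0.117],"twist":0,"grip":-1},{"dp":[0,-0.16,0.156],"twist":0,"grip":-1},{"dp":[0,-0.195,0.19],"twist":0,"grip":-1}])

```text
time_s: 7.72
position: [0.575, -0.0528, 0.2303]
tcp_rot: [0.3, 0.641, -0.296, 0.641]
force: [0.5, 0.5, -1.1]
opening: 0.247
```

```bash
python3 -c "
from h import *
go([.574,-.069,.226],-50)"
```

```text
t 7.72 pos [ 0.575  -0.0528  0.2303] jaw -49.9 toolx [ 0.002  0.006 -1.   ] j [-0.18  0.06  1.54  0.01  1.54  0.69] open 0.247 F [ 0.5  0.5 -1.1]
dp [ 0.0042 -0.0112  0.0117] twists [0.1, -179.9]
```

Request:
step_arm(commands=[{"dp":[0,-0.011,0.0117],"twist":0,"grip":-1},{"dp":[0.002,-0.011,0.0117],"twist":0,"grip":-1},{"dp":[0.004,-0.011,0.0117],"twist":0,"grip":-1}])

```text
time_s: 8.1
position: [0.5742, -0.0674, 0.2255]
tcp_rot: [0.3, 0.642, -0.296, 0.641]
force: [0.2, 0.8, -0.2]
opening: 0.248
```

```bash
python3 - <<'E'
from h import *
f=snap('side','s5'); go([.574,-.0695,.215],-50); W=world(f); P=W.reshape(-1,3)
near=np.hypot(P[:,0]-.574,P[:,1]+.07)<.04
for zl,zh in [(.215,.223),(.192,.212),(.156,.17)]:
    Q=P[near&(P[:,2]>zl)&(P[:,2]<zh)]
    if len(Q): print(zl,len(Q),Q.min(0).round(4),Q.max(0).round(4),((Q.min(0)+Q.max(0))/2).round(4))
print(proj(f,[.574,-.0695,.162]),proj(f,[.574,-.0695,.216]))
I=f['img'][180:320,250:400,::-1]
cv2.imwrite('pics/s5c.png',cv2.resize(I,None,fx=5,fy=4.25,interpolation=cv2.INTER_CUBIC) if 0 else cv2.resize(I,(640,597),interpolation=cv2.INTER_CUBIC))
E
```

```text
t 8.15 pos [ 0.5741 -0.0671  0.2253] jaw -49.8 toolx [ 0.001  0.006 -1.   ] j [-0.21  0.07  1.54  0.01  1.53  0.66] open 0.246 F [ 0.1 -0.4 -0.7]
dp [ 0.0103 -0.0016  0.0018] twists [0.2, -179.8]
0.215 96 [ 0.5513 -0.0897  0.216 ] [ 0.5963 -0.0522  0.223 ] [ 0.5738 -0.0709  0.2195]
0.192 55 [ 0.5589 -0.0818  0.1923] [ 0.5863 -0.0641  0.2094] [ 0.5726 -0.073   0.2008]
0.156 116 [ 0.5513 -0.0912  0.1564] [ 0.5948 -0.0438  0.1671] [ 0.5731 -0.0675  0.1617]
(np.float64(325.03274743629856), np.float64(254.2702918849461)) (np.float64(325.13840463050667), np.float64(237.2758611318433))
```

View pics/s5c.png

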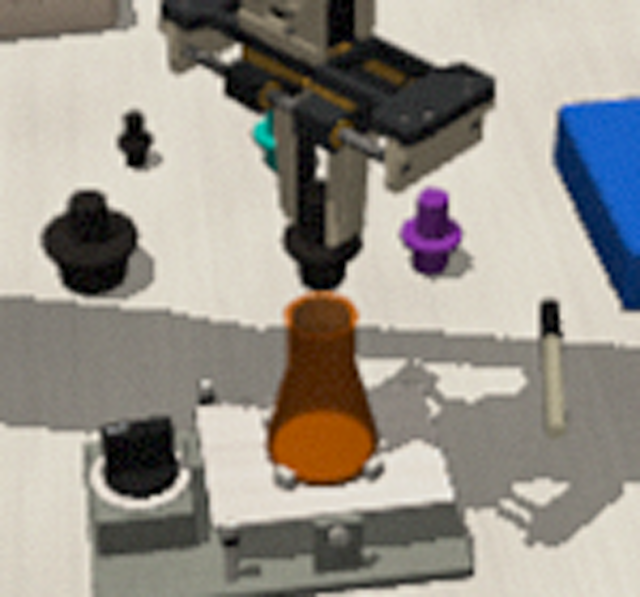

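The side crop shows the stopper held upright just above the mouth, with the flange centre about 0.7 mm off in x and 2–3 mm off in y from the rim. I'll correct y by −2.5 mm and lower it gently.

Request:
step_arm(commands=[{"dp":[0.005,-0.0018,0.002],"twist":0,"grip":-1},{"dp":[0.01,-0.0018,0.002],"twist":0,"grip":-1},{"dp":[0.015,-0.0018,0.002],"twist":0,"grip":-1},{"dp":[0.02,-0.0018,0.002],"twist":0,"grip":-1},{"dp":[0.02,-0.0018,0.002],"twist":0,"grip":-1}])

```text
time_s: 8.78
position: [0.5737, -0.0696, 0.2047]
tcp_rot: [0.3, 0.642, -0.296, 0.64]
force: [-0.3, 0.7, -0.4]
opening: 0.248
```

```bash
python3 -c "
from h import *
go([.574,-.0697,.18],-50)"
```

```text
t 8.78 pos [ 0.5737 -0.0696  0.2047] jaw -49.8 toolx [ 0.     0.007 -1.   ] j [-0.21  0.08  1.57  0.01  1.49  0.66] open 0.248 F [-0.3  0.7 -0.4]
dp [0.0247 0.0001 0.0004] twists [0.2, -179.8]
```

Request:
step_arm(commands=[{"dp":[0.004,0,0.0003],"twist":0,"grip":-1},{"dp":[0.008,0,0.0003],"twist":0,"grip":-1},{"dp":[0.012,0,0.0003],"twist":0,"grip":-1},{"dp":[0.016,0,0.0003],"twist":0,"grip":-1}])

```text
time_s: 9.28
position: [0.5738, -0.0697, 0.1883]
tcp_rot: [0.3, 0.642, -0.296, 0.64]
force: [-0.3, 0.8, -0.3]
opening: 0.249
```

Request:
step_arm(commands=[{"dp":[0.003,0,0],"twist":0,"grip":-1},{"dp":[0.006,0,0],"twist":0,"grip":-1},{"dp":[0.008,0,0],"twist":0,"grip":-1},{"dp":[0.01,0,0],"twist":0,"grip":-1}])

```text
time_s: 9.78
position: [0.5739, -0.0697, 0.1783]
tcp_rot: [0.3, 0.642, -0.296, 0.64]
force: [0.5, -0.3, -0.0]
opening: 0.248
```

```bash
python3 -c "
from h import *
go([.574,-.0697,.1734],-50)"
```

```text
t 9.78 pos [ 0.5739 -0.0697  0.1783] jaw -49.8 toolx [ 0.     0.007 -1.   ] j [-0.21  0.09  1.6   0.01  1.45  0.65] open 0.248 F [ 0.5 -0.3 -0. ]
dp [0.0049 0.     0.0001] twists [0.2, -179.8]
```

No contact yet, with 5 mm to go.

Request:
step_arm(commands=[{"dp":[0.0015,0,0],"twist":0,"grip":-1},{"dp":[0.003,0,0],"twist":0,"grip":-1},{"dp":[0.004,0,0],"twist":0,"grip":-1},{"dp":[0.0045,0,0],"twist":0,"grip":-1},{"dp":[0.0045,0,0],"twist":0,"grip":-1}])

```text
time_s: 10.4
position: [0.5739, -0.0697, 0.1738]
tcp_rot: [0.3, 0.642, -0.296, 0.64]
force: [-0.1, -0.5, -1.2]
opening: 0.25
```

Request:
step_arm(commands=[{"dp":[0.0005,0,0],"twist":0,"grip":-1},{"dp":[0.001,0,0],"twist":0,"grip":-1},{"dp":[0.001,0,0],"twist":0,"grip":-1}])

```text
time_s: 10.78
position: [0.5741, -0.0696, 0.1735]
tcp_rot: [0.3, 0.642, -0.296, 0.641]
force: [-3.2, 1.0, 5.0]
opening: 0.25
```

There is contact at the expected height with 5 N. I'll release and retreat.

Request:
step_arm(commands=[{"dp":[0,0,0],"twist":0,"grip":-0.4},{"dp":[0,0,0],"twist":0,"grip":-0.2},{"dp":[0,0,0],"twist":0,"grip":0},{"dp":[0,0,0],"twist":0,"grip":0.1},{"dp":[-0.02,0,0],"twist":0,"grip":0.1}])

```text
time_s: 11.4
position: [0.5727, -0.0695, 0.1922]
tcp_rot: [0.3, 0.643, -0.296, 0.639]
force: [0.3, 0.7, 0.9]
opening: 0.549
```

Request:
step_arm(commands=[{"dp":[-0.04,0,0],"twist":0,"grip":0.1},{"dp":[-0.08,0,0],"twist":0,"grip":0.1},{"dp":[-0.1,-0.05,0.05],"twist":0,"grip":0.1},{"dp":[-0.1,-0.1,0.1],"twist":0,"grip":0.1},{"dp":[-0.1,-0.14,0.14],"twist":0,"grip":0.1}])

```text
time_s: 12.02
position: [0.5577, -0.2565, 0.2935]
tcp_rot: [0.299, 0.642, -0.296, 0.641]
force: [1.0, -0.2, -0.9]
opening: 0.546
```

Request:
step_arm(commands=[{"dp":[0,0,0],"twist":0,"grip":0.1},{"dp":[0,0,0],"twist":0,"grip":0.1}])

```text
time_s: 12.28
position: [0.5579, -0.2566, 0.2949]
tcp_rot: [0.3, 0.642, -0.296, 0.641]
force: [0.4, 1.0, 0.5]
opening: 0.548
```

```bash
python3 - <<'E'
from h import *
slope('t6'); go([.574,-.07,.3])
f=load('t6'); P=world(f).reshape(-1,3); near=np.hypot(P[:,0]-.574,P[:,1]+.07)<.04
g=snap('side','s6'); S=world(g).reshape(-1,3); ns=np.hypot(S[:,0]-.574,S[:,1]+.07)<.04
for nm,A,m in(('top',P,near),('side',S,ns)):
  for zl,zh in [(.193,.206),(.16,.175)]:
    Q=A[m&(A[:,2]>zl)&(A[:,2]<zh)]
    if len(Q): print(nm,zl,len(Q),((Q.min(0)+Q.max(0))/2).round(4),np.median(Q[:,2]).round(4),np.ptp(Q,axis=0).round(3))
a=cv2.resize(f['img'][195:315,290:390,::-1],(400,480)); b=cv2.resize(g['img'][200:330,250:358,::-1],(400,480))
cv2.imwrite('pics/e.png',np.hstack([a,b]))
E
```

```text
slope [0.0079 0.0012 0.0522] 1761 ref table/base:
 base [-0.0008  0.0009  0.0124]
 table [-0.0001 -0.0001  0.0002]
 rim 260 [ 0.5745 -0.0703  0.1624] [0.0455 0.0453 0.0245] 0.16805094929564363
t 12.32 pos [ 0.5581 -0.2558  0.2946] jaw -49.7 toolx [ 0.001  0.006 -1.   ] j [-0.52  0.15  1.33  0.01  1.66  0.35] open 0.551 F [ 1.1  0.6 -0.5]
dp [-0.0043  0.1322 -0.1315] twists []
top 0.193 111 [ 0.5745 -0.0697  0.1986] 0.2 [0.022 0.023 0.011]
top 0.16 257 [ 0.5745 -0.0703  0.1691] 0.1683 [0.045 0.045 0.011]
side 0.193 55 [ 0.5723 -0.0691  0.1992] 0.1999 [0.022 0.022 0.012]
side 0.16 111 [ 0.5739 -0.0714  0.167 ] 0.169 [0.042 0.041 0.014]
```

View pics/e.png

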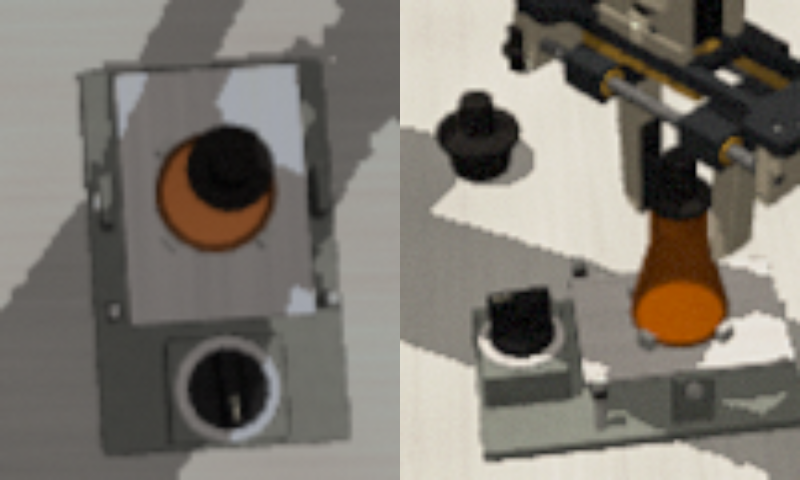

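The stopper's flange top is at 168 mm and its grip top at 200 mm, exactly the seated heights. The slope is 0.008 rad and the gripper is clear, only overlapping the stopper by perspective in the side view.

```bash
python3 -c "
from rig import sign_off
print(sign_off())"
```

```text
the job is handed in; nothing more can be done
None
```

The stand is level, the middle black stopper is seated in the flask's neck, and the job was handed in at about 12.3 s of robot time.

**What I did:** I turned the knob about 60° clockwise. I then lowered the stopper into the neck, felt about 5 N as the flange met the rim, let go and backed the arm away. I steered clear of everything else but did not measure those positions again afterwards.

**Last checks:**
- **Level:** the platform slope measured 0.008 rad, against a limit of 0.035. Readings ranged from 0.000 to 0.008 depending on how much of the platform the arm hid, so they disagree slightly but all pass.
- **Stopper:** the flange top measured 168 mm and the grip top 200 mm, which are the fully seated heights. In the top view its centre is within about 1 mm of the rim centre. The side view puts its flange centre about 4 mm off in y from that camera's earlier rim reading. That camera's y readings were biased by parts it could not see.
- **Contact:** the gripper was well clear, with the force reading down to noise level.

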